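# Find the washing-machine foot that has gone hard

## Robot

A 6-joint arm with a two-finger parallel gripper is mounted at the origin on a cart in front of the work surface, level with it; the furniture and walls round the work are solid. World frame = base frame: x ahead of the robot, y to its left, z up, the work surface at z = 0. Lengths are in m, angles in rad, forces in N, time in s.
With the tool pointing down it reaches from about 0.425 to 0.95 m from the base axis. Payload 3.5 kg.
Tool frame: the origin (TCP) lies between the finger pads; the fingertips stand 22 mm ahead of it and the grasp point (between the pads) lies 3 mm ahead of it (ctrl.nose_length is the z of the fingertips in the tool frame, in m); z points along the fingers, y is the line along which they close (so a half turn about z gives the same grasp; the last joint's range is limited). The gripper opens to 85 mm and grips with 20 to 120 N. Pads are 22 mm wide; open, the fingers measure 114 mm over their backs; the gripper's body (76 mm by 85 mm) begins 54 mm behind the grasp point. The pads swing forward as they close: fully open they stand 13 mm farther back than shut.
Start: joints at [-1.356, 0.286, 1.577, -0, 1.279, -0.15], TCP at [0.241, -0.631, 0.253] pointing down, gripper open.
Joint ranges: [-2.77, 2.77], [-0.9, 2.22], [0.21, 2.48], [-1.53, 4.67], [0.24, 2.81], [-2.84, 2.84]. Speed limits (rad/s): [2.79, 2.79, 3.14, 3.14, 3.14, 3.14].

## Interface

Orientations are given as a unit quaternion [x, y, z, w].
In Python, from plant import ctrl gives the robot as it stands. The module is installed in compiled form; this text tells all that it offers.
- The arm moves only by the tool send_rows, never from a script. Its argument "rows" is text: rows parted by semicolons, each of 7 numbers parted by spaces: the turn, a rotation vector about the tool's x, y, z in a scale on which 1.0 is 180 degrees, then the shift along the tool's x, y, z in a scale on which 1.0 is 750 mm, then the opening, from -1 (shut) to 1 (fully open). A call has 1 to 8 rows; each row is the pose to reach, as a shift and turn from the pose commanded when the call began, along the tool's axes at that moment; what a row does not reach only later rows make up. A row lasts 1/8 s, in which the tool goes at most 62.5 mm and 10.7 degrees, less where a joint would pass 70% of its speed; a pose out of reach is approached as far as the arm can. A call with a gripper value outside its range is refused whole. The fingers move at their own pace and stop on an object; "grip_force" is the grip in N (left out, the last holds). Time passes only in rows, so rows that repeat a pose let the fingers close. It gives the time, the measured TCP pose, the force, the opening and the grip force at its end, in the units of the state.
- ctrl.get_state(): the state, without advancing time (a new reading comes with each control period).
- ctrl.read_camera(name): name is "scene" or "top"; returns a dict with "color" (384x512x3 uint8, red, green, blue), "fx", "fy", "cx", "cy" (pixels), "extrinsics" (4x4, takes a point from world to camera coordinates). Camera axes: x right, y down, z forward; pixel columns grow to the right and rows downward; lengths in m; the calibration is good to about 2 mm. A picture is of the moment at which its call begins. There is no depth.
- ctrl.sign_off(): hands the job in; it is judged then, once.
Trained networks look in a picture, given as the dict that the camera call returned (one of the last four; its "shot" number tells which), for a name from the list of things; names that differ only in an ending like _2 or _b are one class to them, and where a whole thing is asked for, a point or a joint stands for the part that bears it (a point fixed in the world has none). Each returns a list of dicts, best first, with "p" (0 to 1); they miss things now and then, are a little off and sometimes report something else, mostly with a low value. They report only what shows in the picture. A call takes as long as a camera call. They do not tell look-alikes from the thing itself.
- ctrl.look_for(picture, target): "position" ([x, y, z] in m, in the coordinates of the camera as it stood for that picture, good to about 4 mm: the middle of the surface that is visible of it).
The state is a dict: "time": time; "qpos": joint angles; "dq": joint speeds; "joint_efforts": joint torques, N m; "eef_pos": TCP position; "tcp_rot": TCP orientation; "contact_force": force on the tool from outside, world axes, zero at the start; "wrist_torque": the same for the moment, N m; "opening": opening from 0.0 (shut) to 1.0 (fully open); "finger_force": force on a finger pad.
Only numpy, scipy, OpenCV 4.12 (cv2) and the standard library are available. Lean on these libraries where they do the work, as an engineer would, in place of code of your own. Each camera call takes 0.05 s, during which the arm holds its last target. There are 200 camera calls.

## Task

One of the three rubber feet for the washing machine has gone hard with age. Take the hardness gauge from its stand, work along the row from the left-most foot to the right-most, and press it squarely, gently but firmly, onto the middle of each cup floor until its steel foot is flat on the rubber and the needle stands still: good rubber stays below the middle of the dial, hard rubber reads past it. Then stand the gauge back upright in its stand and lay the hard foot flat in the cream tray for throwing out; leave the two good feet and everything else where they are.

Things in the scene. Friction and masses are not known exactly. Their poses are not given: they have to be found in the camera images.
- foot_a: Black rubber foot of a washing machine: round cup 60 mm across, 28 mm high, ribbed sides, 0.14 kg. A 5 mm wide rim stands 4 mm above the flat cup floor, which is 48 mm across and 24 mm above the underside; its middle, a round web 21 mm across, gives under the pin: press there. Origin: centre of the underside, z up. The three look the same and stand in a row, left (+y) to right.
- foot_b: Black rubber foot of a washing machine: round cup 60 mm across, 28 mm high, ribbed sides, 0.14 kg. A 5 mm wide rim stands 4 mm above the flat cup floor, which is 48 mm across and 24 mm above the underside; its middle, a round web 21 mm across, gives under the pin: press there. Origin: centre of the underside, z up. The three look the same and stand in a row, left (+y) to right.
- foot_c: Black rubber foot of a washing machine: round cup 60 mm across, 28 mm high, ribbed sides, 0.14 kg. A 5 mm wide rim stands 4 mm above the flat cup floor, which is 48 mm across and 24 mm above the underside; its middle, a round web 21 mm across, gives under the pin: press there. Origin: centre of the underside, z up. The three look the same and stand in a row, left (+y) to right.
- gauge: Hand-held rubber hardness gauge, upright, 130 mm tall, 0.22 kg. Origin: centre of the flat underside of its steel foot (34 mm across), z up through the grip. From below: foot 12 mm high, neck, round dial 57 mm across looking to -x and tilted 30 degrees up (z 22 to 78 mm), square black grip (z 86 to 130 mm). A sprung pin 4.4 mm thick stands 5 mm out of the middle of the foot.
- gauge_cap (a point): Centre of the gauge's black grip, 26 x 26 mm (sides along the gauge's x and y) and 44 mm high; 108 mm straight above the gauge's origin, same axes. Take it here.
- gauge_pin (a joint): How far the pin is pushed back into the gauge, m: 0 = fully out, 0.005 = flush with the foot. Its spring pushes with 0.5 N at 0 and 5 N at 0.005, so a push of some 10 N seats the foot flat on the rubber.
- gauge_needle (a joint): Angle of the dial's black needle, rad, geared to the pin (942 rad per m): 0 = lower left (pin out), grows clockwise, 2.36 = straight up, the middle of the scale, 4.71 = lower right (pin flush). Foot flat on good rubber: about 1.4 to 2.0; on hard rubber, where the pin sinks in less: about 3.6 to 4.1. Falls back to 0 when the gauge is lifted.
- stand: Stand of the gauge: fixed metal block 76 x 72 mm, 26 mm high. Origin: centre of its underside, z up. From above it has a round recess 41 mm across and 12 mm deep, in whose floor (14 mm above the origin) a 15 mm hole leaves room for the pin. The gauge's foot stands in the recess; at the start the gauge has the yaw of the stand.
- tray: Low cream-coloured tray, fixed, 182 mm (its x) by 262 mm (its y), rim 24 mm high and 6 mm thick, floor 6 mm above the worktop. Origin: centre of the underside.
- tape_measure: Bystander: round tape measure, 50 mm across and 21 mm high, lying on the worktop. Origin: at one edge of the case, underside; the case's centre is 22 mm along its y.
- peg_wood: Bystander: brown clothes peg, 15 x 72 x 12 mm. Origin: centre of the underside, long side along its y.
- peg_white: Bystander: white clothes peg, 15 x 72 x 12 mm. Origin: centre of the underside, long side along its y.
- brush: Bystander: grey scrubbing brush, 30 x 85 x 55 mm. Origin: centre of the underside.
Things that resemble listed ones, but are neither listed nor needed, are in the scene too. What is shaped like the foot_a but turquoise is not meant.

How it is judged:
On the way, in this order (a step that is already met when the one before it is completed fails the run):
1. the gauge is lifted out of its stand (z of gauge in the frame of stand above 0.05 m), for 0.1 s.
2. the gauge, upright, is pressed onto the left-most foot of the row with its steel foot flat on the rubber (over 5 N in all) (value of joint gauge_needle above 1.2 rad and angle between gauge's own z axis and vertical below 0.12 rad and ((contact force between gauge and foot_a above 5 N and world y of foot_a above 0.022 m) or (contact force between gauge and foot_b above 5 N and world y of foot_b above 0.022 m) or (contact force between gauge and foot_c above 5 N and world y of foot_c above 0.022 m))), for 0.25 s.
3. the gauge, upright, is pressed onto the middle foot of the row with its steel foot flat on the rubber (over 5 N in all) (value of joint gauge_needle above 1.2 rad and angle between gauge's own z axis and vertical below 0.12 rad and ((contact force between gauge and foot_a above 5 N and world y of foot_a between -0.102 and 0.022 m) or (contact force between gauge and foot_b above 5 N and world y of foot_b between -0.102 and 0.022 m) or (contact force between gauge and foot_c above 5 N and world y of foot_c between -0.102 and 0.022 m))), for 0.25 s.
4. the gauge, upright, is pressed onto the right-most foot of the row with its steel foot flat on the rubber (over 5 N in all) (value of joint gauge_needle above 1.2 rad and angle between gauge's own z axis and vertical below 0.12 rad and ((contact force between gauge and foot_a above 5 N and world y of foot_a below -0.102 m) or (contact force between gauge and foot_b above 5 N and world y of foot_b below -0.102 m) or (contact force between gauge and foot_c above 5 N and world y of foot_c below -0.102 m))), for 0.25 s.
At the end, for the whole second after the job is handed in: the hard foot lies flat (within 0.15 rad) and at rest on the tray's floor, inside its rim; the gauge stands upright (within 0.1 rad) at the bottom of the stand's recess; the two good feet lie within 30 mm of where they were (x of foot_c in the frame of tray between -0.058 and 0.058 m and y of foot_c in the frame of tray between -0.098 and 0.098 m and height (world z) of foot_c below 0.012 m and angle between foot_c's own z axis and vertical below 0.15 rad and linear speed of each of foot_c, gauge below 0.02 m/s and horizontal distance between gauge and stand below 0.007 m and z of gauge in the frame of stand below 0.018 m and angle between gauge's own z axis and vertical below 0.1 rad and distance of each of foot_a, foot_b from where it was at the start of the episode below 0.03 m); the robot touches nothing.
It fails at once if a good foot is shifted by more than 30 mm (distance of any of foot_a, foot_b from where it was at the start of the episode above 0.03 m).
It fails at once if the gauge is forced onto a foot with more than 45 N (contact force between gauge and foot_a above 45 N or contact force between gauge and foot_b above 45 N or contact force between gauge and foot_c above 45 N).
It fails at once if a bystander is shifted by more than 30 mm (distance of any of tape_measure, peg_wood, peg_white, brush from where it was at the start of the episode above 0.03 m).
It also fails if it takes over 69 s, if anything falls off the work surface, if the arm or the gripper's body presses on something with over 40 N, if the wrist force passes 120 N, or if a joint passes its speed limit or range.

## Working session

There is one attempt and no reset: what is moved stays moved. The work goes in short steps, Python scripts to look and compute and a tool call to move; the robot and the scene stay as the last step left them, time stands still between calls to the robot, and variables do not carry over. Pictures are saved under pics/ and viewed, at most 11 in all, crops included, and the job is handed in when it is done.

Besides the shell and the picture viewer there is one more tool, called as name(argument=value, ...) on one line, values as JSON. send_rows: Moves the arm, as the interface text tells. Its arguments: {"type":"object","properties":{"rows":{"type":"string"},"grip_force":{"type":"number"}},"required":["rows"]}

```bash
mkdir -p pics
cat > h.py <<'E'
import numpy as np,cv2
from plant import ctrl
from scipy.spatial.transform import Rotation as R
def shot(n,save=None):
    p=ctrl.read_camera(n)
    if save: cv2.imwrite('pics/'+save,p['color'][:,:,::-1])
    return p
def w(p,c):
    E=np.array(p['extrinsics']);return np.linalg.inv(E)[:3]@np.r_[c,1]
def pix(p,x):
    E=np.array(p['extrinsics']);c=E[:3]@np.r_[x,1];return np.array([p['fx']*c[0]/c[2]+p['cx'],p['fy']*c[1]/c[2]+p['cy']])
def ray(p,u,v,z):
    I=np.linalg.inv(np.array(p['extrinsics']));d=I[:3,:3]@[(u-p['cx'])/p['fx'],(v-p['cy'])/p['fy'],1];o=I[:3,3]
    return o+d*(z-o[2])/d[2]
def find(p,t,minp=.2):
    for d in ctrl.look_for(p,t):
        if d['p']>minp:
            x=w(p,d['position']);print(t,round(d['p'],2),x.round(3),pix(p,x).round())
E
python3 - <<'E'
from h import *
a=shot('scene','s0.png');b=shot('top','t0.png')
for p in (a,b):
    I=np.linalg.inv(np.array(p['extrinsics']));print(I[:3,3].round(3),I[:3,2].round(2),p['fx'])
    for t in 'foot_a gauge gauge_cap stand tray tape_measure peg_wood brush'.split(): find(p,t)
s=ctrl.get_state();print(s['tcp_rot'],s['eef_pos'],s['contact_force'],s['time'])
cv2.imwrite('pics/both0.png',np.hstack([a['color'],b['color']])[:,:,::-1][:, :])
E
```

```text
[-0.327 -0.009  0.623] [ 0.86  0.04 -0.51] 432.03129631831456
foot_a 0.73 [ 0.368 -0.111  0.019] [320. 277.]
foot_a 0.64 [ 0.473 -0.16   0.023] [337. 245.]
foot_a 0.59 [ 0.377 -0.239  0.026] [381. 274.]
foot_a 0.46 [ 0.448 -0.042  0.025] [286. 250.]
tray 0.98 [0.488 0.296 0.008] [143. 240.]
peg_wood 0.67 [ 0.585 -0.228  0.009] [359. 224.]
brush 0.81 [ 0.693 -0.244  0.026] [359. 196.]
[0.39  0.014 0.996] [ 0.18  0.02 -0.98] 384.1751985739366
foot_a 0.98 [0.458 0.096 0.021] [233. 232.]
foot_a 0.86 [ 0.459 -0.02   0.022] [279. 231.]
foot_a 0.82 [ 0.384 -0.24   0.025] [368. 261.]
foot_a 0.66 [ 0.589 -0.23   0.01 ] [358. 181.]
foot_a 0.62 [ 0.375 -0.115  0.027] [318. 265.]
foot_a 0.57 [ 0.483 -0.157  0.02 ] [332. 221.]
foot_a 0.43 [0.621 0.114 0.018] [226. 170.]
gauge 0.82 [ 0.617 -0.001  0.081] [271. 164.]
gauge_cap 0.89 [ 0.616 -0.001  0.083] [271. 165.]
stand 0.92 [ 0.614 -0.014  0.029] [275. 171.]
stand 0.51 [ 0.691 -0.25   0.018] [364. 142.]
tray 0.93 [0.486 0.298 0.008] [155. 222.]
tape_measure 0.67 [ 0.691 -0.248  0.018] [364. 142.]
tape_measure 0.56 [0.621 0.117 0.018] [225. 169.]
peg_wood 0.54 [ 0.59  -0.227  0.011] [357. 180.]
peg_wood 0.38 [ 0.482 -0.159  0.02 ] [333. 222.]
brush 0.57 [ 0.692 -0.253  0.016] [365. 142.]
[9.83413776e-01 1.81376253e-01 6.38397810e-07 2.60702562e-05] [ 0.2408302  -0.63058032  0.25334613] [-0.01599754 -0.01504879 -0.18623686] 0.9
```

View pics/t0.png

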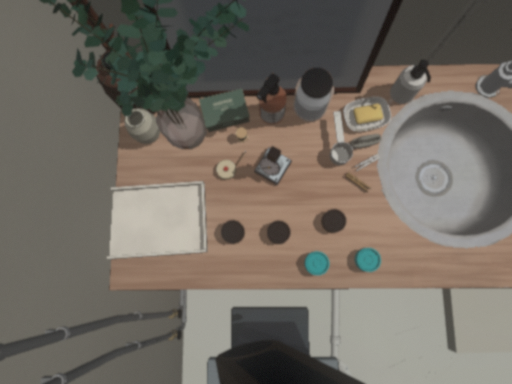

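View pics/s0.png

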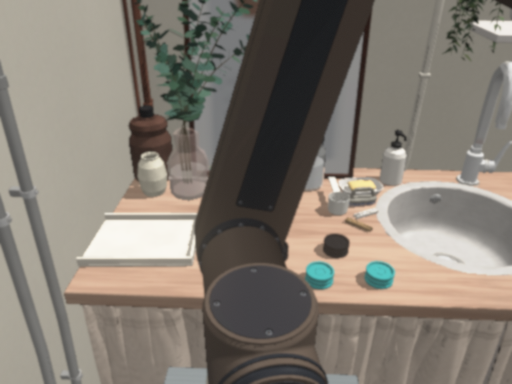

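The top view shows the row of three black feet at (233,232), (279,232) and (333,221), with turquoise look-alikes at (317,263) and (368,260). The gauge stands in its stand at (272,165). Dark things it could be confused with are the brown bottle (272,95), the grey bottle (314,95) and the cup (342,153), but only (272,165) sits in a square block. I'll check that in a close crop.

```bash
cat > c.py <<'E'
from h import *
b=shot('top')
c=b['color']
cv2.imwrite('pics/c0.png',cv2.resize(c[140:245,210:350],None,fx=5.5,fy=5.5,interpolation=cv2.INTER_CUBIC)[:,:,::-1])
hsv=cv2.cvtColor(c,cv2.COLOR_RGB2HSV)
for n,(u,v) in {'L':(233,232),'M':(279,232),'R':(333,221),'cap':(273,156)}.items():
    g=c[v-17:v+18,u-17:u+18].max(2)
    m=(g<70).astype(np.uint8)
    k,l,s,ce=cv2.connectedComponentsWithStats(m)
    i=1+np.argmax(s[1:,4]); print(n,s[i],ce[i]+[u-17,v-17],'z.028',ray(b,*(ce[i]+[u-17,v-17]),.014).round(4),ray(b,*(ce[i]+[u-17,v-17]),.144).round(4))
E
python3 c.py
```

```text
L [  6   6  22  22 364] [232.12912088 231.69505495] z.028 [0.4587 0.0981 0.014 ] [0.4496 0.0869 0.144 ]
M [  6   7  21  21 363] [277.84022039 232.02754821] z.028 [ 0.4571 -0.0184  0.014 ] [ 0.4482 -0.0141  0.144 ]
R [  6   6  23  22 395] [332.85316456 220.7443038 ] z.028 [ 0.4849 -0.159   0.014 ] [ 0.4724 -0.1361  0.144 ]
cap [ 10   9  14  15 134] [272.94029851 154.55223881] z.028 [ 0.6609 -0.0084  0.014 ] [ 0.6251 -0.0054  0.144 ]
```

View pics/c0.png

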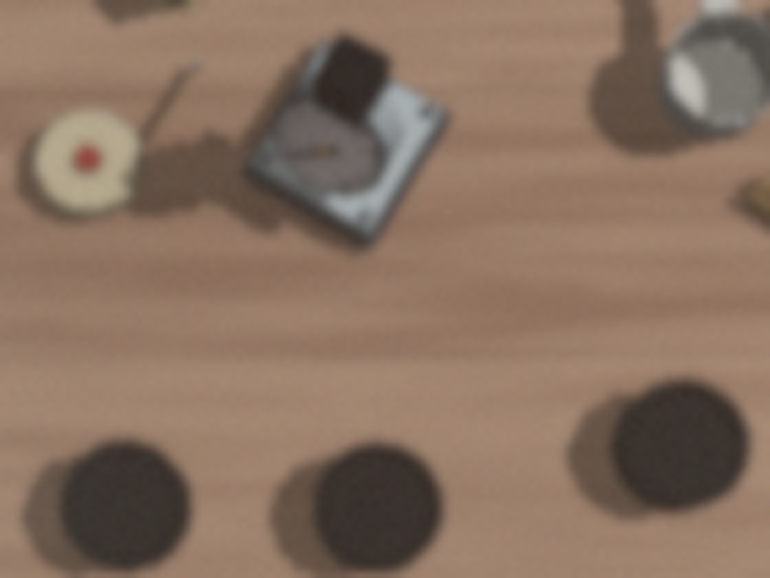

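The crop confirms it: the gauge's cap is at crop (350,78) and its dial at (325,145). It stands in the metal block with yaw ≈ -34°, needle at rest. Next I'll fit the stand and work out the first move.

```bash
cat > d.py <<'E'
from h import *
from scipy.optimize import least_squares
b=shot('top');c=b['color']
obs=np.array([[250,158],[363,232],[447,108]])/5.5+[210,140]
for o in obs: print(ray(b,*o,.026).round(4))
def f(p):
    r=[]
    ca,sa=np.cos(p[2]),np.sin(p[2])
    for (i,j),o in zip([(-.038,.036),(-.038,-.036),(.038,-.036)],obs): r+=list(pix(b,[p[0]+ca*i-sa*j,p[1]+sa*i+ca*j,.026])-o)
    return np.array(r)
s=least_squares(f,[.62,-.01,-.6]);print(s.x,np.degrees(s.x[2]),s.fun.round(2))
# cap prism fit: mask IoU over yaw and pos
g=(c.max(2)<70)&True
H=lambda p,z0:np.array([pix(b,[p[0]+np.cos(p[2])*i-np.sin(p[2])*j,p[1]+np.sin(p[2])*i+np.cos(p[2])*j,z]) for z in (z0,.144) for i,j in ((-.013,-.013),(-.013,.013),(.013,.013),(.013,-.013))])
best=[]
u0,v0=258,140;m=cv2.resize(g[v0:170,u0:290].astype(np.float32),None,fx=8,fy=8,interpolation=cv2.INTER_LINEAR)>.5
for x in np.arange(.61,.645,.0015):
  for y in np.arange(-.02,.012,.0015):
    for a in (-.65,-.6,-.55):
      h=cv2.convexHull(((H((x,y,a),.1)-[u0,v0]+.5)*8).astype(np.float32)).astype(np.int32)
      k=np.zeros(m.shape,np.uint8);cv2.fillConvexPoly(k,h,1)
      best.append(((m&(k>0)).sum()/(m|(k>0)).sum(),x,y,a))
best.sort(reverse=True);print(np.round(best[:5],4))
for x in ([.75,0,0],[.62,-.01,.144]): print(pix(b,x))
E
python3 d.py
```

```text
[0.6201 0.0377 0.026 ]
[ 0.5841 -0.0151  0.026 ]
[ 0.6435 -0.0556  0.026 ]
[ 0.63312713 -0.00792823 -0.58276443] -33.38994212269225 [-2.07 -0.4   0.79  0.94  1.28 -0.6 ]
[[ 0.6784  0.6295 -0.005  -0.55  ]
 [ 0.6783  0.6295 -0.008  -0.55  ]
 [ 0.6778  0.631  -0.0065 -0.6   ]
 [ 0.6763  0.6295 -0.0035 -0.55  ]
 [ 0.6761  0.631  -0.008  -0.55  ]]
[269.37366378 124.26872079]
[274.96026864 156.67241308]
```

```bash
cat >> h.py <<'E'
def go(x,y,z,ya):
    "numbers for a move to TCP x,y,z, tool down, tool y at world angle ya (deg)"
    s=ctrl.get_state();T=R.from_quat(s['tcp_rot']);a=np.radians(ya)
    Y=np.array([np.cos(a),np.sin(a),0]);Z=np.array([0,0,-1.]);X=np.cross(Y,Z)
    G=R.from_matrix(np.c_[X,Y,Z])
    print('t',round(s['time'],2),'q',np.round(s['qpos'],2),'F',np.round(s['contact_force'],2),'pos',np.round(s['eef_pos'],4))
    print('turn',np.degrees((T.inv()*G).as_rotvec()).round(1),'shift',(T.inv().apply(np.array([x,y,z])-s['eef_pos'])*1e3).round(1))
E
python3 -c "
from h import *
go(.631,-.0075,.235,56.5)"
```

```text
t 1.0 q [-1.36  0.29  1.58  0.    1.28 -0.15] F [ 0.45  0.19 -0.43] pos [ 0.2409 -0.6305  0.2533]
turn [   0.    -0.  -125.6] shift [ 586.8 -442.9   18.3]
```

Units first: shifts go in shares of 750 mm and turns go in shares of 180 degrees. So 587 mm / 750 = 0.7827, -443 mm / 750 = -0.5907, -125.6 degrees / 180 = -0.6978.

send_rows(rows="0 0 -0.6978 0.7827 -0.5907 0.024 1;0 0 -0.6978 0.7827 -0.5907 0.024 1;0 0 -0.6978 0.7827 -0.5907 0.024 1;0 0 -0.6978 0.7827 -0.5907 0.024 1;0 0 -0.6978 0.7827 -0.5907 0.024 1;0 0 -0.6978 0.7827 -0.5907 0.024 1;0 0 -0.6978 0.7827 -0.5907 0.024 1;0 0 -0.6978 0.7827 -0.5907 0.024 1", grip_force=60)

```text
time: 2.0
eef_pos: [0.507, -0.2051, 0.2415]
tcp_rot: [0.593, 0.805, 0.0, 0.001]
contact_force: [0.2, 0.1, 0.2]
opening: 0.998
finger_force: 0.0
```

```bash
python3 -c "
from h import *
go(.631,-.0075,.235,56.5)"
```

```text
t 2.0 q [-0.57  0.01  1.9  -0.    1.22 -0.87] F [0.25 0.11 0.17] pos [ 0.507  -0.2051  0.2415]
turn [  0.    0.1 -39.3] shift [152.2 176.8   6.5]
```

In the tool's units: 177 mm / 750 = 0.236, 152 mm / 750 = 0.2027, -39.3 degrees / 180 = -0.2183.

send_rows(rows="0 0 -0.2183 0.2027 0.236 0.0087 1;0 0 -0.2183 0.2027 0.236 0.0087 1;0 0 -0.2183 0.2027 0.236 0.0087 1;0 0 -0.2183 0.2027 0.236 0.0087 1;0 0 -0.2183 0.2027 0.236 0.0087 1;0 0 -0.2183 0.2027 0.236 0.0087 1")

```text
time: 2.75
eef_pos: [0.6312, -0.0105, 0.2344]
tcp_rot: [0.291, 0.957, -0.0, -0.0]
contact_force: [-0.6, 0.5, 0.1]
opening: 0.998
finger_force: 0.0
```

```bash
python3 -c "
from h import *
shot('top','t1.png')
go(.631,-.0075,.125,56.5)"
```

```text
t 2.8 q [-0.18  0.21  1.71 -0.    1.23 -1.16] F [ 0.34  0.12 -0.1 ] pos [ 0.6311 -0.0111  0.2345]
turn [-0.  -0.  -0.4] shift [  2.    3.  109.5]
```

View pics/t1.png

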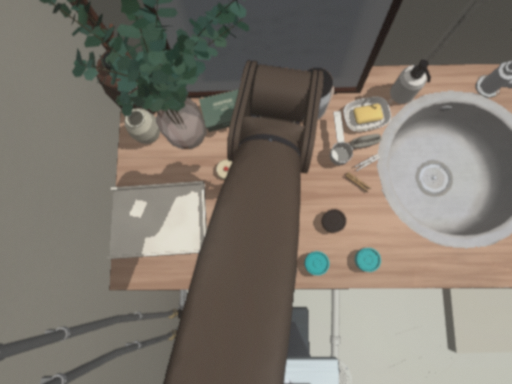

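The arm covers the gauge and there's no sign of anything disturbed. Feet and pegs are in place. Descending over the cap.

In the tool's units: 109.5 mm / 750 = 0.146, 100 mm / 750 = 0.1333, -0.4 degrees / 180 = -0.0022.

send_rows(rows="0 0 -0.0022 0.0027 0.004 0.0533 1;0 0 -0.0022 0.0027 0.004 0.1067 1;0 0 -0.0022 0.0027 0.004 0.1333 1;0 0 -0.0022 0.0027 0.004 0.146 1;0 0 -0.0022 0.0027 0.004 0.146 1;0 0 -0.0022 0.0027 0.004 0.146 1")

```text
time: 3.55
eef_pos: [0.6326, -0.0069, 0.127]
tcp_rot: [0.288, 0.958, 0.0, 0.002]
contact_force: [-0.1, -1.3, 0.5]
opening: 1.002
finger_force: 0.0
```

```bash
python3 -c "
from h import *
go(.631,-.0075,.125,56.5)"
```

```text
t 3.55 q [-0.17  0.32  1.78 -0.    1.04 -1.16] F [-0.11 -1.32  0.47] pos [ 0.6326 -0.0069  0.127 ]
turn [0.1 0.2 0. ] shift [ 1.  -1.4  2. ]
```

Close gently.

In the tool's units: 2 mm / 750 = 0.0027, 1 mm / 750 = 0.0013.

send_rows(rows="0 0 0 0.0013 -0.0007 0.0027 0.3;0 0 0 0.0013 -0.0007 0.0027 -0.3;0 0 0 0.0013 -0.0007 0.0027 -1;0 0 0 0.0013 -0.0007 0.0027 -1;0 0 0 0.0013 -0.0007 0.0027 -1;0 0 0 0.0013 -0.0007 0.0027 -1;0 0 0 0.0013 -0.0007 0.0027 -1;0 0 0 0.0013 -0.0007 0.0027 -1", grip_force=60)

```text
time: 4.55
eef_pos: [0.6307, -0.0064, 0.1235]
tcp_rot: [0.288, 0.958, 0.0, 0.0]
contact_force: [-0.0, 1.3, 2.6]
opening: 0.296
finger_force: 58.5
```

```bash
python3 -c "
from h import *
s=ctrl.get_state();print(s['opening'],s['finger_force'])
go(.631,-.0075,.235,56.5)"
```

```text
0.29576483153752886 58.52093160152435
t 4.55 q [-0.17  0.32  1.78  0.    1.03 -1.16] F [-0.01  1.35  2.62] pos [ 0.6307 -0.0064  0.1235]
turn [0. 0. 0.] shift [  -0.9   -0.7 -111.5]
```

In the tool's units: -100 mm / 750 = -0.1333, -80 mm / 750 = -0.1067.

send_rows(rows="0 0 0 0 0 -0.02 -1;0 0 0 0 0 -0.0533 -1;0 0 0 0 0 -0.1067 -1;0 0 0 0 0 -0.1333 -1;0 0 0 0 0 -0.1333 -1;0 0 0 0 0 -0.1333 -1", grip_force=80)

```text
time: 5.3
eef_pos: [0.6294, -0.0063, 0.2211]
tcp_rot: [0.288, 0.958, -0.0, -0.002]
contact_force: [0.7, -0.3, -3.4]
opening: 0.293
finger_force: 77.8
```

```bash
python3 -c "
from h import *
go(.4587,.098,.2,97.7)"
```

```text
t 5.3 q [-0.17  0.22  1.72 -0.    1.21 -1.16] F [ 0.72 -0.33 -3.35] pos [ 0.6294 -0.0063  0.2211]
turn [ -0.   -0.2 -41.2] shift [199.8  -7.1  21.7]
```

In the tool's units: 200 mm / 750 = 0.2667, 21 mm / 750 = 0.028, -41 degrees / 180 = -0.2278.

send_rows(rows="0 0 -0.2278 0.2667 -0.0093 0.028 -1;0 0 -0.2278 0.2667 -0.0093 0.028 -1;0 0 -0.2278 0.2667 -0.0093 0.028 -1;0 0 -0.2278 0.2667 -0.0093 0.028 -1;0 0 -0.2278 0.2667 -0.0093 0.028 -1;0 0 -0.2278 0.2667 -0.0093 0.028 -1;0 0 -0.2278 0.2667 -0.0093 0.028 -1;0 0 -0.2278 0.2667 -0.0093 0.028 -1")

```text
time: 6.3
eef_pos: [0.4603, 0.0975, 0.2021]
tcp_rot: [-0.065, 0.998, -0.0, -0.0]
contact_force: [0.5, -0.5, -2.4]
opening: 0.295
finger_force: 78.2
```

```bash
python3 -c "
from h import *
p=shot('scene');b=shot('top')
cv2.imwrite('pics/v1.png',np.hstack([cv2.resize(i['color'],(400,300),interpolation=cv2.INTER_AREA) for i in (p,b)])[:,:,::-1])
print(pix(p,[.44,.098,.1]),pix(b,[.44,.098,.1]))
go(.4587,.098,.148,97.7)"
```

```text
[222.22495903 222.06417709] [228.94577877 237.18327537]
t 6.4 q [-0.01 -0.13  2.11  0.    1.15 -1.71] F [-0.5  -0.07 -1.32] pos [0.4601 0.0977 0.2021]
turn [ 0.  -0.  -0.2] shift [ 1.3  0.5 54.1]
```

View pics/v1.png

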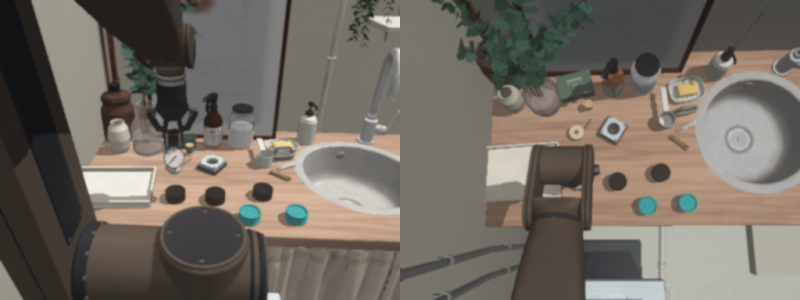

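Good: the scene camera sees the gauge dial (half-size 174,160) and all three feet at (175,194), (215,196) and (262,191). I'll descend to hover just above pin contact.

In the tool's units: 54 mm / 750 = 0.072, 40 mm / 750 = 0.0533.

send_rows(rows="0 0 0 0.0013 0 0.0267 -1;0 0 0 0.0013 0 0.0533 -1;0 0 0 0.0013 0 0.072 -1;0 0 0 0.0013 0 0.072 -1;0 0 0 0.0013 0 0.072 -1;0 0 0 0.0013 0 0.072 -1")

```text
time: 7.15
eef_pos: [0.4594, 0.0979, 0.1491]
tcp_rot: [-0.066, 0.998, -0.0, 0.001]
contact_force: [0.5, 0.3, -1.9]
opening: 0.296
finger_force: 78.1
```

```bash
cat > e.py <<'E'
from h import *
import sys
p=shot('scene')
u,v=pix(p,[.44,float(sys.argv[1]),.08]).astype(int)
cv2.imwrite('pics/%s.png'%sys.argv[2],cv2.resize(p['color'][v-40:v+45,u-50:u+60],None,fx=6,fy=6,interpolation=cv2.INTER_CUBIC)[:,:,::-1])
print('crop at',u-50,v-40)
for a in sys.argv[3:]:
    pass
F=[]
for i in range(4): ctrl.read_camera('scene');F.append(ctrl.get_state()['contact_force'])
print(np.mean(F,0).round(2),np.std(F,0).round(2))
E
python3 e.py .098 e1
python3 - <<'E'
from h import *
p=shot('scene')
c=p['color']
for X in ([.4587,.0981],[.4571,-.0184],[.4849,-.159]):
    u,v=pix(p,[*X,.024]); 
    g=c[int(v)-14:int(v)+20,int(u)-22:int(u)+23].max(2)
    k,l,s,ce=cv2.connectedComponentsWithStats((g<75).astype(np.uint8)); i=1+np.argmax(s[1:,4])
    q=ce[i]+[int(u)-22,int(v)-14]; print(np.round([u,v],1),s[i],q.round(1),ray(p,*q,.014).round(4))
find(p,'gauge');find(p,'foot_a')
go(.4587,.098,.1335,97.7)
E
```

```text
crop at 172 189
[-0.33 -0.29 -1.96] [0.34 0.46 0.37]
[224.3 245.1] [ 11   9  23  21 375] [223.9 250.4] [0.4521 0.0985 0.014 ]
[275.4 247.3] [ 10   7  24  24 470] [274.6 251.1] [ 0.4559 -0.017   0.014 ]
[336.5 242. ] [ 10   7  24  22 444] [335.5 245.6] [ 0.4844 -0.1577  0.014 ]
gauge 0.97 [0.446 0.097 0.105] [223. 219.]
foot_a 0.98 [ 0.379 -0.239  0.026] [381. 273.]
foot_a 0.83 [ 0.475 -0.158  0.024] [336. 245.]
foot_a 0.78 [0.444 0.098 0.023] [224. 250.]
foot_a 0.62 [ 0.371 -0.104  0.025] [316. 274.]
foot_a 0.58 [ 0.444 -0.018  0.022] [275. 251.]
t 7.55 q [-0.01 -0.06  2.16  0.    1.04 -1.71] F [-0.44  0.58 -3.13] pos [0.4587 0.0979 0.1482]
turn [-0.   0.  -0.2] shift [-0.   0.1 14.7]
```

View pics/e1.png

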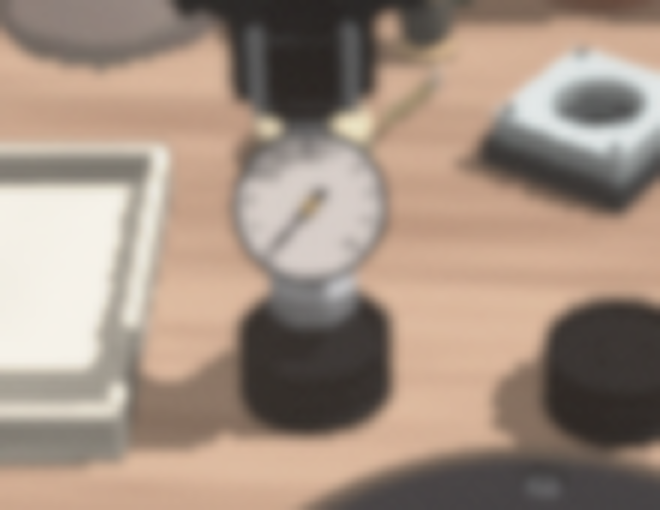

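The crop shows the needle at zero (lower left), the dial fully visible at (310,205), and the gauge centred over the left foot. Press in steps.

In the tool's units: 14 mm / 750 = 0.0187, 12 mm / 750 = 0.016.

send_rows(rows="0 0 0 0 0 0.008 -1;0 0 0 0 0 0.0133 -1;0 0 0 0 0 0.016 -1;0 0 0 0 0 0.0187 -1;0 0 0 0 0 0.0187 -1")

```text
time: 8.18
eef_pos: [0.4587, 0.0979, 0.1343]
tcp_rot: [-0.066, 0.998, 0.0, -0.0]
contact_force: [-1.7, 0.4, 1.2]
opening: 0.297
finger_force: 78.3
```

In the tool's units: 1 mm / 750 = 0.0013.

send_rows(rows="0 0 0 0 0 0.0013 -1;0 0 0 0 0 0.0013 -1")

```text
time: 8.43
eef_pos: [0.4588, 0.0979, 0.1334]
tcp_rot: [-0.066, 0.998, -0.0, 0.0]
contact_force: [-1.8, -1.6, 3.0]
opening: 0.295
finger_force: 78.9
```

In the tool's units: 1 mm / 750 = 0.0013.

send_rows(rows="0 0 0 0 0 0.0013 -1;0 0 0 0 0 0.0013 -1")

```text
time: 8.68
eef_pos: [0.459, 0.0979, 0.1334]
tcp_rot: [-0.066, 0.998, -0.0, -0.0]
contact_force: [-3.5, -0.3, 7.8]
opening: 0.294
finger_force: 79.4
```

In the tool's units: 0.6 mm / 750 = 0.0008.

send_rows(rows="0 0 0 0 0 0.0008 -1;0 0 0 0 0 0.0008 -1;0 0 0 0 0 0.0008 -1;0 0 0 0 0 0.0008 -1")

```text
time: 9.18
eef_pos: [0.4591, 0.0979, 0.1334]
tcp_rot: [-0.066, 0.998, -0.0, -0.0]
contact_force: [-4.2, -0.5, 11.1]
opening: 0.297
finger_force: 79.6
```

```bash
python3 e.py .098 e2;python3 -c "
from h import *
go(.457,-.0178,.165,90)"
```

```text
crop at 172 189
[-5.12  0.13 10.72] [0.59 0.31 0.28]
t 9.43 q [-0.01 -0.03  2.17 -0.    1.01 -1.71] F [-4.98  0.12 10.34] pos [0.4591 0.0979 0.1334]
turn [-0.  -0.   7.6] shift [  17.3 -114.4  -31.6]
```

View pics/e2.png

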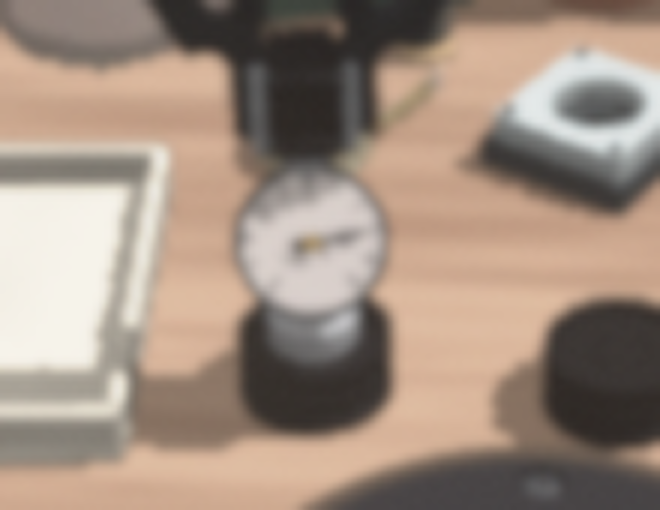

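The needle at (340,238) points right and slightly up, about 3.8 rad, so the left foot reads hard. I'll check this against the others. Lift and go to the middle foot.

In the tool's units: -114.5 mm / 750 = -0.1527, -60 mm / 750 = -0.08, 7.6 degrees / 180 = 0.0422.

send_rows(rows="0 0 0 0 0 -0.02 -1;0 0 0 0 0 -0.044 -1;0 0 0.0422 0.0227 -0.08 -0.044 -1;0 0 0.0422 0.0227 -0.1527 -0.044 -1;0 0 0.0422 0.0227 -0.1527 -0.044 -1;0 0 0.0422 0.0227 -0.1527 -0.044 -1;0 0 0.0422 0.0227 -0.1527 -0.044 -1")

```text
time: 10.3
eef_pos: [0.4566, -0.0168, 0.1642]
tcp_rot: [-0.0, 1.0, 0.0, -0.0]
contact_force: [1.1, 0.3, -2.7]
opening: 0.296
finger_force: 79.0
```

```bash
python3 -c "
from h import *
go(.457,-.0178,.1345,90)"
```

```text
t 10.3 q [-0.26 -0.11  2.17  0.    1.08 -1.83] F [ 1.09  0.27 -2.73] pos [ 0.4566 -0.0168  0.1642]
turn [ 0. -0.  0.] shift [-0.4 -1.  29.7]
```

In the tool's units: 31 mm / 750 = 0.0413, 29.5 mm / 750 = 0.0393.

send_rows(rows="0 0 0 0 -0.0007 0.016 -1;0 0 0 0 -0.0007 0.0293 -1;0 0 0 0 -0.0007 0.036 -1;0 0 0 0 -0.0007 0.0393 -1;0 0 0 0 -0.0007 0.0413 -1;0 0 0 0 -0.0007 0.0413 -1")

```text
time: 11.05
eef_pos: [0.4569, -0.0184, 0.1337]
tcp_rot: [0.0, 1.0, 0.0, -0.0]
contact_force: [-1.4, 0.6, -0.0]
opening: 0.293
finger_force: 79.3
```

In the tool's units: 1 mm / 750 = 0.0013.

send_rows(rows="0 0 0 0 0 0.0013 -1;0 0 0 0 0 0.0013 -1;0 0 0 0 0 0.0013 -1")

```text
time: 11.42
eef_pos: [0.4573, -0.0185, 0.1334]
tcp_rot: [0.0, 1.0, -0.0, 0.0]
contact_force: [-2.2, 0.9, 4.7]
opening: 0.299
finger_force: 79.8
```

send_rows(rows="0 0 0 0 0 0.0016 -1;0 0 0 0 0 0.0016 -1;0 0 0 0 0 0.0016 -1;0 0 0 0 0 0.0016 -1")

```text
time: 11.92
eef_pos: [0.4576, -0.0186, 0.1334]
tcp_rot: [0.0, 1.0, -0.0, 0.0]
contact_force: [-5.4, 1.9, 10.6]
opening: 0.294
finger_force: 80.6
```

```bash
python3 e.py -.018 e3;python3 -c "
from h import *
go(.4846,-.1583,.165,79.2)"
```

```text
crop at 225 191
[-5.05  1.7  11.64] [0.21 0.2  0.5 ]
t 12.18 q [-0.26 -0.06  2.19 -0.    1.01 -1.83] F [-4.96  2.03 10.84] pos [ 0.4575 -0.0185  0.1334]
turn [-0.   0.  10.8] shift [ -27.2 -139.8  -31.6]
```

View pics/e3.png

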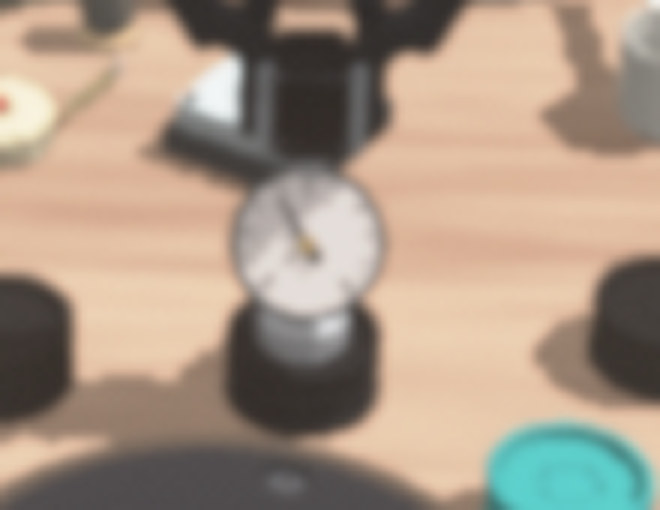

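The needle at (290,205) points left of the top, about 1.9 rad, so the middle foot is good. Now the right foot.

In the tool's units: -140 mm / 750 = -0.1867, -125 mm / 750 = -0.1667, 10.8 degrees / 180 = 0.06.

send_rows(rows="0 0 0 0 0 -0.02 -1;0 0 0 0 0 -0.044 -1;0 0 0.06 -0.0187 -0.0933 -0.044 -1;0 0 0.06 -0.036 -0.1667 -0.044 -1;0 0 0.06 -0.036 -0.1867 -0.044 -1;0 0 0.06 -0.036 -0.1867 -0.044 -1;0 0 0.06 -0.036 -0.1867 -0.044 -1;0 0 0.06 -0.036 -0.1867 -0.044 -1")

```text
time: 13.18
eef_pos: [0.4834, -0.1569, 0.164]
tcp_rot: [0.094, 0.996, 0.0, -0.0]
contact_force: [0.8, 0.2, -2.2]
opening: 0.295
finger_force: 79.6
```

```bash
python3 -c "
from h import *
go(.4846,-.1583,.1345,79.2)"
```

```text
t 13.18 q [-0.51  0.01  2.06  0.    1.07 -1.9 ] F [ 0.76  0.15 -2.16] pos [ 0.4834 -0.1569  0.164 ]
turn [ 0.  -0.   0.1] shift [-1.4 -1.2 29.5]
```

In the tool's units: 31 mm / 750 = 0.0413, 29.5 mm / 750 = 0.0393.

send_rows(rows="0 0 0 -0.0013 -0.0009 0.016 -1;0 0 0 -0.0013 -0.0009 0.0293 -1;0 0 0 -0.0013 -0.0009 0.036 -1;0 0 0 -0.0013 -0.0009 0.0393 -1;0 0 0 -0.0013 -0.0009 0.0413 -1;0 0 0 -0.0013 -0.0009 0.0413 -1")

```text
time: 13.92
eef_pos: [0.4847, -0.1594, 0.1337]
tcp_rot: [0.095, 0.996, -0.0, 0.0]
contact_force: [-1.6, 0.6, -0.3]
opening: 0.293
finger_force: 80.1
```

In the tool's units: 1 mm / 750 = 0.0013.

send_rows(rows="0 0 0 0 0 0.0013 -1;0 0 0 0 0 0.0013 -1;0 0 0 0 0 0.0013 -1")

```text
time: 14.3
eef_pos: [0.485, -0.1595, 0.1334]
tcp_rot: [0.095, 0.996, -0.0, 0.0]
contact_force: [-2.2, 1.4, 5.5]
opening: 0.295
finger_force: 80.4
```

In the tool's units: 1.2 mm / 750 = 0.0016.

send_rows(rows="0 0 0 0 0 0.0016 -1;0 0 0 0 0 0.0016 -1;0 0 0 0 0 0.0016 -1;0 0 0 0 0 0.0016 -1")

```text
time: 14.8
eef_pos: [0.4852, -0.1596, 0.1334]
tcp_rot: [0.094, 0.996, -0.0, 0.0]
contact_force: [-3.8, 2.9, 11.1]
opening: 0.295
finger_force: 81.1
```

```bash
python3 e.py -.158 e4;python3 -c "
from h import *
go(.6307,-.0064,.2,56.5)"
```

```text
crop at 290 193
[-4.06  2.57 11.18] [0.48 0.63 0.39]
t 15.05 q [-0.52  0.06  2.07 -0.    1.01 -1.9 ] F [-4.45  2.77 11.66] pos [ 0.4852 -0.1596  0.1334]
turn [-0.   0.  22.7] shift [-114.1  177.8  -66.6]
```

View pics/e4.png

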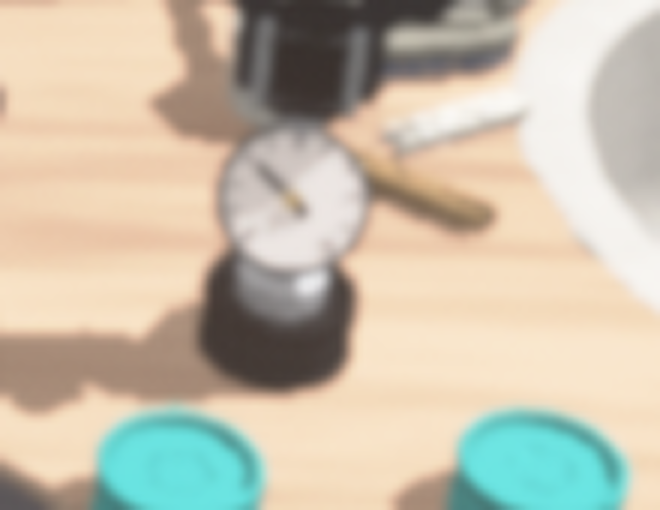

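The needle at (265,170) points upper left, about 1.6 rad, so the right foot is good and the left foot is the hard one. Returning the gauge to its stand.

In the tool's units: 178 mm / 750 = 0.2373, -114 mm / 750 = -0.152, 22.7 degrees / 180 = 0.1261.

send_rows(rows="0 0 0 0 0 -0.0267 -1;0 0 0 0 0 -0.0907 -1;0 0 0.1261 -0.152 0.2373 -0.0907 -1;0 0 0.1261 -0.152 0.2373 -0.0907 -1;0 0 0.1261 -0.152 0.2373 -0.0907 -1;0 0 0.1261 -0.152 0.2373 -0.0907 -1;0 0 0.1261 -0.152 0.2373 -0.0907 -1;0 0 0.1261 -0.152 0.2373 -0.0907 -1")

```text
time: 16.05
eef_pos: [0.6296, -0.0063, 0.1982]
tcp_rot: [0.289, 0.957, -0.0, -0.0]
contact_force: [-0.6, -0.3, -2.3]
opening: 0.298
finger_force: 79.6
```

```bash
python3 -c "
from h import *
go(.6307,-.0064,.148,56.5)"
```

```text
t 16.05 q [-0.17  0.24  1.74 -0.    1.16 -1.16] F [-0.6  -0.35 -2.29] pos [ 0.6296 -0.0063  0.1982]
turn [-0.1 -0.  -0. ] shift [-1.   0.6 50.2]
```

In the tool's units: 50 mm / 750 = 0.0667, 45 mm / 750 = 0.06.

send_rows(rows="0 0 0 -0.0013 0.0007 0.0333 -1;0 0 0 -0.0013 0.0007 0.06 -1;0 0 0 -0.0013 0.0007 0.0667 -1;0 0 0 -0.0013 0.0007 0.0667 -1;0 0 0 -0.0013 0.0007 0.0667 -1;0 0 0 -0.0013 0.0007 0.0667 -1")

```text
time: 16.8
eef_pos: [0.6318, -0.0061, 0.1502]
tcp_rot: [0.289, 0.957, 0.0, 0.001]
contact_force: [0.5, 0.1, -2.2]
opening: 0.292
finger_force: 79.6
```

```bash
python3 -c "
from h import *
go(.6307,-.0064,.124,56.5)"
```

```text
t 16.8 q [-0.17  0.29  1.77 -0.    1.08 -1.16] F [ 0.46  0.08 -2.23] pos [ 0.6318 -0.0061  0.1502]
turn [ 0.   0.1 -0. ] shift [ 0.8 -0.8 26.2]
```

send_rows(rows="0 0 0 0.0005 -0.0005 0.0107 -1;0 0 0 0.0005 -0.0005 0.02 -1;0 0 0 0.0005 -0.0005 0.0267 -1;0 0 0 0.0005 -0.0005 0.0293 -1;0 0 0 0.0005 -0.0005 0.032 -1;0 0 0 0.0005 -0.0005 0.0333 -1;0 0 0 0.0005 -0.0005 0.0333 -1;0 0 0 0.0005 -0.0005 0.0333 -1")

```text
time: 17.8
eef_pos: [0.6308, -0.0062, 0.1243]
tcp_rot: [0.289, 0.957, 0.0, 0.0]
contact_force: [-0.3, -0.2, -2.7]
opening: 0.295
finger_force: 79.6
```

send_rows(rows="0 0 0 0 0 0.0013 -1;0 0 0 0 0 0.0013 -1;0 0 0 0 0 0.0013 -1")

```text
time: 18.18
eef_pos: [0.6309, -0.0062, 0.1235]
tcp_rot: [0.289, 0.957, 0.0, 0.0]
contact_force: [-0.3, 0.2, 0.1]
opening: 0.293
finger_force: 79.9
```

Contact on the recess floor (force back to about 0). Release.

In the tool's units: -100 mm / 750 = -0.1333, -60 mm / 750 = -0.08.

send_rows(rows="0 0 0 0 0 0 0;0 0 0 0 0 0 0.5;0 0 0 0 0 0 1;0 0 0 0 0 0 1;0 0 0 0 0 0 1;0 0 0 0 0 -0.0267 1;0 0 0 0 0 -0.08 1;0 0 0 0 0 -0.1333 1")

```text
time: 19.18
eef_pos: [0.6308, -0.0062, 0.2256]
tcp_rot: [0.289, 0.957, 0.0, 0.001]
contact_force: [0.6, 0.1, 0.5]
opening: 1.0
finger_force: 0.0
```

```bash
python3 -c "
from h import *
go(.46,.098,.2,-90)"
```

```text
t 19.18 q [-0.17  0.21  1.72 -0.    1.21 -1.16] F [0.64 0.06 0.5 ] pos [ 0.6308 -0.0062  0.2256]
turn [ 1.000e-01 -0.000e+00  1.464e+02] shift [199.9  -7.6  25.4]
```

In the tool's units: 200 mm / 750 = 0.2667, 25 mm / 750 = 0.0333, 56.5 degrees / 180 = 0.3139.

send_rows(rows="0 0 0.3139 0.2667 -0.0107 0.0333 1;0 0 0.3139 0.2667 -0.0107 0.0333 1;0 0 0.3139 0.2667 -0.0107 0.0333 1;0 0 0.3139 0.2667 -0.0107 0.0333 1;0 0 0.3139 0.2667 -0.0107 0.0333 1;0 0 0.3139 0.2667 -0.0107 0.0333 1;0 0 0.3139 0.2667 -0.0107 0.0333 1;0 0 0.3139 0.2667 -0.0107 0.0333 1")

```text
time: 20.18
eef_pos: [0.4599, 0.0977, 0.199]
tcp_rot: [0.707, 0.707, 0.0, 0.0]
contact_force: [0.3, -1.1, -0.1]
opening: 0.999
finger_force: 0.0
```

Run:
```python
from h import *
p=shot('scene');b=shot('top');c=p['color']
u,v=pix(p,[.52,.05,.05]).astype(int)
cv2.imwrite('pics/g1.png',cv2.resize(c[v-70:v+60,u-110:u+80],None,fx=4,fy=4,interpolation=cv2.INTER_CUBIC)[:,:,::-1])
print(u-110,v-70)
find(p,'foot_a');find(p,'gauge');find(p,'tray')
for X in ([.4587,.0981],[.4571,-.0184],[.4849,-.159]):
    u,v=pix(p,[*X,.024]).astype(int)
    g=c[v-14:v+20,u-22:u+23].max(2)
    k,l,s,ce=cv2.connectedComponentsWithStats((g<75).astype(np.uint8)); i=1+np.argmax(s[1:,4])
    q=ce[i]+[u-22,v-14]; print(s[i],ray(p,*q,.014).round(4))
go(.458,.098,.06,0)
```

```text
137 151
foot_a 0.95 [0.451 0.097 0.023] [224. 248.]
foot_a 0.7 [ 0.373 -0.11   0.021] [319. 275.]
foot_a 0.62 [ 0.447 -0.017  0.025] [275. 250.]
foot_a 0.6 [ 0.376 -0.234  0.024] [379. 275.]
foot_a 0.57 [ 0.474 -0.161  0.024] [338. 245.]
gauge 0.56 [ 0.617 -0.004  0.082] [271. 190.]
tray 0.74 [0.502 0.272 0.008] [154. 237.]
[ 11   7  23  23 454] [0.458  0.0991 0.014 ]
[ 10   7  24  24 477] [ 0.4559 -0.0168  0.014 ]
[ 10   7  24  23 454] [ 0.4843 -0.1577  0.014 ]
t 20.43 q [-0.01 -0.12  2.12  0.    1.15 -0.01] F [-0.35  0.36 -0.43] pos [0.4596 0.0977 0.1981]
turn [-0. -0. -0.] shift [  0.3  -1.5 138.1]
```

View pics/g1.png

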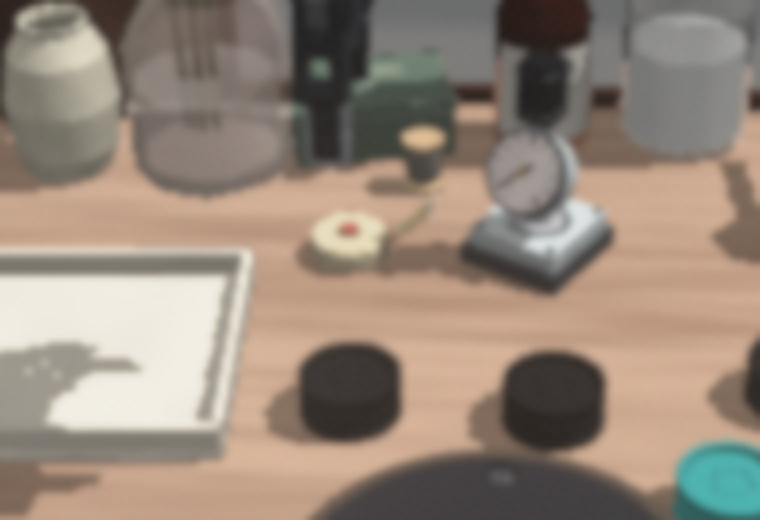

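The gauge stands upright in its stand at crop (530,175), and the feet are where they were. The left foot is at (350,390). Descending to it.

In the tool's units: 171 mm / 750 = 0.228, 138 mm / 750 = 0.184.

send_rows(rows="0 0 0 0.0013 -0.0013 0.0667 1;0 0 0 0.0013 -0.0013 0.1333 1;0 0 0 0.0013 -0.0013 0.184 1;0 0 0 0.0013 -0.0013 0.2067 1;0 0 0 0.0013 -0.0013 0.224 1;0 0 0 0.0013 -0.0013 0.228 1;0 0 0 0.0013 -0.0013 0.228 1;0 0 0 0.0013 -0.0013 0.228 1")

```text
time: 21.42
eef_pos: [0.4595, 0.0987, 0.0282]
tcp_rot: [0.707, 0.707, 0.001, 0.001]
contact_force: [-0.7, 0.5, -0.6]
opening: 1.0
finger_force: 0.0
```

```bash
python3 -c "
from h import *
go(.4585,.0985,.026,0)"
```

```text
t 21.43 q [-0.    0.16  2.2   0.    0.78 -0.  ] F [-0.74  0.5  -0.6 ] pos [0.4595 0.0987 0.0282]
turn [ 0.1 -0.  -0.1] shift [-0.2 -1.   2.2]
```

In the tool's units: 1.5 mm / 750 = 0.002, -0.5 mm / 750 = -0.0007.

send_rows(rows="0 0 0 0 -0.0007 0.002 0.7;0 0 0 0 -0.0007 0.002 0.5;0 0 0 0 -0.0007 0.002 -1;0 0 0 0 -0.0007 0.002 -1;0 0 0 0 -0.0007 0.002 -1;0 0 0 0 -0.0007 0.002 -1", grip_force=40)

```text
time: 22.18
eef_pos: [0.4583, 0.0987, 0.0262]
tcp_rot: [0.707, 0.707, 0.0, 0.0]
contact_force: [-2.3, -0.2, 5.8]
opening: 0.678
finger_force: 43.4
```

```bash
python3 -c "
from h import *
go(.487,.28,.1,0)"
```

```text
t 22.18 q [-0.    0.16  2.2  -0.    0.77 -0.  ] F [-2.28 -0.16  5.83] pos [0.4583 0.0987 0.0262]
turn [ 0.   0.  -0.1] shift [181.3  28.5 -73.8]
```

In the tool's units: 181 mm / 750 = 0.2413, 120 mm / 750 = 0.16.

send_rows(rows="0 0 0 0 0 -0.0267 -1;0 0 0 0 0 -0.0987 -1;0 0 0 0.08 0.0133 -0.0987 -1;0 0 0 0.16 0.0267 -0.0987 -1;0 0 0 0.2413 0.0373 -0.0987 -1;0 0 0 0.2413 0.0373 -0.0987 -1;0 0 0 0.2413 0.0373 -0.0987 -1;0 0 0 0.2413 0.0373 -0.0987 -1")

```text
time: 23.18
eef_pos: [0.4858, 0.2784, 0.099]
tcp_rot: [0.708, 0.706, -0.001, -0.0]
contact_force: [0.4, 0.2, -2.0]
opening: 0.68
finger_force: 43.9
```

```bash
python3 -c "
from h import *
p=shot('top');find(p,'tray')
s=ctrl.get_state();print(s['opening'],s['finger_force'])
go(.487,.28,.032,0)"
```

```text
tray 0.8 [0.493 0.229 0.006] [182. 219.]
0.6771356847729498 43.8538927026093
t 23.27 q [ 0.34  0.22  1.97 -0.    0.96  0.34] F [ 0.24  1.13 -1.77] pos [0.4861 0.2784 0.0994]
turn [-0.   0.  -0.2] shift [ 1.6  0.9 67.4]
```

In the tool's units: 67 mm / 750 = 0.0893, 66 mm / 750 = 0.088.

send_rows(rows="0 0 0 0 0 0.04 -1;0 0 0 0 0 0.0733 -1;0 0 0 0 0 0.0853 -1;0 0 0 0 0 0.088 -1;0 0 0 0 0 0.0893 -1;0 0 0 0 0 0.0893 -1;0 0 0 0 0 0.0893 -1")

```text
time: 24.15
eef_pos: [0.4866, 0.2799, 0.0333]
tcp_rot: [0.707, 0.707, 0.001, 0.0]
contact_force: [0.0, -0.3, -1.7]
opening: 0.679
finger_force: 43.8
```

In the tool's units: 1.3 mm / 750 = 0.0017.

send_rows(rows="0 0 0 0 0 0.0017 -1;0 0 0 0 0 0.0017 -1;0 0 0 0 0 0.0017 -1")

```text
time: 24.52
eef_pos: [0.4867, 0.2799, 0.0323]
tcp_rot: [0.707, 0.707, 0.0, 0.0]
contact_force: [-2.9, -0.5, 5.8]
opening: 0.677
finger_force: 44.5
```

Seated on the tray floor; release and rise.

In the tool's units: -150 mm / 750 = -0.2, -110 mm / 750 = -0.1467.

send_rows(rows="0 0 0 0 0 0 0.6;0 0 0 0 0 0 0.8;0 0 0 0 0 0 0.9;0 0 0 0 0 0 0.9;0 0 0 0 0 -0.02 0.9;0 0 0 0 0 -0.08 0.9;0 0 0 0 0 -0.1467 0.9;0 0 0 0 0 -0.2 0.9")

```text
time: 25.52
eef_pos: [0.4868, 0.2799, 0.1848]
tcp_rot: [0.707, 0.707, 0.002, 0.001]
contact_force: [0.7, -0.1, 0.1]
opening: 0.948
finger_force: 0.0
```

In the tool's units: -330 mm / 750 = -0.44, -300 mm / 750 = -0.4.

send_rows(rows="0 0 0 -0.08 0 0 0.9;0 0 0 -0.16 0 0 0.9;0 0 0 -0.24 0 0 0.9;0 0 0 -0.32 0 0 0.9;0 0 0 -0.4 0 0 0.9;0 0 0 -0.44 0 0 0.9;0 0 0 -0.44 0 0 0.9;0 0 0 -0.44 0 0 0.9")

```text
time: 26.52
eef_pos: [0.4859, -0.0498, 0.1819]
tcp_rot: [0.707, 0.707, 0.0, 0.0]
contact_force: [0.4, 1.1, 0.3]
opening: 0.95
finger_force: 0.0
```

Run:
```python
from h import *
p=shot('scene');b=shot('top')
cv2.imwrite('pics/z.png',np.hstack([cv2.resize(i['color'],(400,300),interpolation=cv2.INTER_AREA) for i in (p,b)])[:,:,::-1])
for i in (p,b): find(i,'foot_a');find(i,'gauge');find(i,'tray')
s=ctrl.get_state();print(s['time'],s['eef_pos'],s['contact_force'])
```

```text
foot_a 0.88 [ 0.371 -0.112  0.023] [320. 274.]
foot_a 0.79 [ 0.447 -0.019  0.023] [276. 251.]
foot_a 0.66 [ 0.376 -0.24   0.024] [381. 275.]
foot_a 0.61 [ 0.476 -0.16   0.022] [337. 245.]
foot_a 0.49 [0.485 0.263 0.034] [155. 232.]
gauge 0.85 [ 0.62  -0.005  0.083] [272. 189.]
gauge 0.29 [ 0.449 -0.017  0.023] [275. 250.]
tray 0.64 [0.509 0.219 0.008] [177. 236.]
foot_a 0.94 [ 0.387 -0.237  0.026] [367. 260.]
foot_a 0.84 [0.484 0.278 0.032] [160. 221.]
foot_a 0.41 [ 0.477 -0.187  0.022] [345. 223.]
gauge 0.91 [ 0.619 -0.004  0.087] [272. 163.]
26.925 [ 0.48589895 -0.04974155  0.18125073] [-1.12877483  0.95531836  0.59632411]
```

View pics/z.png

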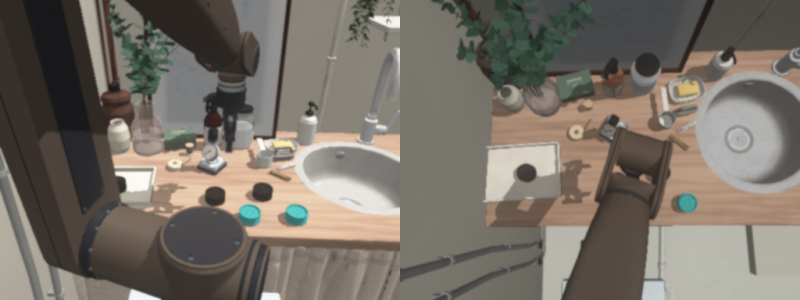

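The hard foot lies flat in the tray at top view (526,172). The gauge stands upright in its stand at scene view (211,150), and the good feet are unmoved. Handing in.

```bash
python3 -c "
from plant import ctrl
print(ctrl.sign_off())"
```

```text
the job is handed in; nothing more can be done
None
```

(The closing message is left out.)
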